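# Load the parts basket on the spin dryer and lock it with its square-drive cap

## Task

Load the round parts basket onto the upright spindle of the red spin-dryer stand so that it sits right down on the flange, then push the orange-gripped locking cap onto the square drive on top of the spindle until its spring balls click in and the cap is fully home, and let go. Do not drop the basket or the cap, and leave the other loose things on the bench where they are.

Things in the scene. Friction and masses are not known exactly. Their poses are not given: they have to be found in the camera images.
- stand: Spin-dryer stand, fixed to the bench: red base plate 140 x 140 x 22 mm with an aluminium hub, flange, upright spindle and square drive on its centre. Origin under its centre.
- seat (a point): Centre of the upper face of the stand's round steel flange (80 mm diameter), 45 mm above the bench, on the spindle axis. z points up the spindle; x, y are parallel to the sides of the red base plate and to the faces of the square drive. From here a round steel spindle 28 mm in diameter rises 66 mm (its top 3 mm taper to 25 mm); the square drive stands on it.
- drive (a point): Centre of the square drive's foot, on the shoulder at the top of the round spindle, 66 mm above the flange. From here a dark square post 18 mm wide rises 24 mm; its top 4 mm taper to 14 mm. Its faces look along +-x and +-y of this frame. 11 mm above the shoulder a brass ball stands 3 mm proud of the +x and of the -x face. The drive does not turn.
- ball_l (a joint): Spring ball on the +x face (the other acts alike): 0 = out, grows as it is pressed in (m). A cap just put on the drive stops on the balls, its underside about 15 mm above the shoulder; a push of about 10 N takes it past them. In the last 4 mm they snap out into its groove.
- basket_mid (a point): Loose parts basket, 0.3 kg +-30 %, upright on the bench: slotted aluminium drum 90 mm in diameter, 30 mm high, on it a round blue neck 48 mm in diameter, 34 mm high. A 34 mm bore runs right through (3 mm of play all round). The point: on the axis, 32 mm above the underside; z up. Grip it by the neck, about 55 mm above the underside. Seated, its neck ends 2 mm below the shoulder.
- cap_mid (a point): Loose locking cap, 0.25 kg +-30 %, upright, 68 mm high: square steel skirt 44 mm wide, 32 mm high, on it a square orange grip 36 mm wide, 36 mm high. The point: on the axis, 34 mm above the underside; z up; x, y square to the sides of grip, skirt and bore. Grip it about 50 mm above the underside.
- cap: The same cap, origin on the axis at the underside. In the underside is a square bore 20 mm wide, 26 mm deep (1 mm of play all round on the drive), with a ball groove on all four sides: it fits in any of the four quarter turns. Fully home, the underside rests on the shoulder.
- basket: The same basket: origin on the axis at the underside, which comes to rest on the flange.
- jar: Bystander: closed amber glass jar with a white lid, 64 mm in diameter, 85 mm high, origin under its centre. It stands in one of the three places where the basket and the cap also start.
- driver: Bystander: screwdriver with a blue handle, 150 mm long, lying between the robot and the stand.
- brush: Bystander: flat brush with a wooden handle, 160 mm long, lying beyond the stand.
- loupe: Bystander: black eye loupe, 38 mm in diameter, 36 mm high, origin under its centre.
- die_a: Bystander: white nylon pressing die, 32 mm in diameter, 42 mm high, origin under its centre.
- die_b: Bystander: a second die like the first.
Mind the look-alikes: they are no part of the job. What is shaped like the basket but turquoise is not meant. Leave any blue or turquoise look-alike of the cap alone.

How it is judged:
On the way, in this order (a step that is already met when the one before it is completed fails the run):
1. the basket sits on the flange, over the spindle (horizontal distance between basket_mid and seat below 0.006 m and z of basket_mid in the frame of seat between 0.029 and 0.0355 m and angle between basket_mid's own z axis and vertical below 0.08 rad), for 0.2 s.
2. the cap is pushed home on the square drive (horizontal distance between cap_mid and drive below 0.0035 m and z of cap_mid in the frame of drive between 0.031 and 0.0365 m and angle between cap_mid's own z axis and vertical below 0.08 rad), for 0.2 s.
At the end, for the whole second after the job is handed in: Basket over the spindle, axis within 6 mm, underside within 3.5 mm of the flange; cap home on the square drive past the click, axis within 3.5 mm, underside within 2.5 mm of the shoulder; both upright within 0.08 rad and at rest (under 0.02 m/s) (all of step 1 and all of step 2 and linear speed of each of basket, cap below 0.02 m/s); the robot touches nothing.
It fails at once if the basket or the cap is dropped: falls faster than 0.5 m/s with no finger touching it ((contact force between the fingers and basket below 0.05 N and linear speed of basket above 0.5 m/s) or (contact force between the fingers and cap below 0.05 N and linear speed of cap above 0.5 m/s)).
It fails at once if another loose thing is moved more than 40 mm (distance of any of jar, driver, brush, loupe, die_a, die_b from where it was at the start of the episode above 0.04 m).
It also fails if it takes over 64 s, if anything falls off the work surface, if the arm or the gripper's body presses on something with over 40 N, if the wrist force passes 120 N, or if a joint passes its speed limit or range.

## Robot

A 6-joint arm with a two-finger parallel gripper is mounted at the origin on the work surface. World frame = base frame: x ahead of the robot, y to its left, z up, the work surface at z = 0. Lengths are in m, angles in rad, forces in N, time in s.
With the tool pointing down it reaches from about 0.3 to 0.85 m from the base axis. Payload 5.4 kg.
Tool frame: the origin (TCP) lies on the mounting face of the last link; the fingertips stand 173 mm ahead of it and the grasp point (between the pads) lies 155 mm ahead of it; z points along the fingers, x is the direction in which the jaws open and shut, and the axes are right-handed (so a half turn about z gives the same grasp; the last joint's range is limited). The gripper opens to 85 mm and grips with 20 to 120 N. Pads are 22 mm wide; open, the fingers measure 114 mm over their backs; the gripper's body (76 mm by 85 mm) begins 54 mm behind the grasp point. The pads swing forward as they close: fully open they stand 13 mm farther back than shut.
Start: joints at [1.101, 0.158, 1.597, -0, 1.386, -0.21], TCP at [0.148, 0.556, 0.405] pointing down, gripper open.
Joint ranges: [-2.91, 2.91], [-0.94, 2.29], [0.18, 2.7], [-1.29, 4.43], [0.17, 2.64], [-3, 3]. Speed limits (rad/s): [2.57, 2.57, 3.14, 3.14, 3.14, 3.14].

## Interface

Orientations are given as a unit quaternion [w, x, y, z].
In Python, from workcell import env gives the robot as it stands.
- The arm moves only by the tool drive_tool, never from a script. Its arguments are lists of equal length, an entry for each row: "translation": the shift along the world's x, y, z in mm, a list of three; "angular": the turn, a rotation vector about the world's x, y, z in rad, a list of three; "jaw": the closure, from 0 (fully open) to 1 (shut). In form: {"translation": [[tx, ty, tz], ...], "angular": [[rx, ry, rz], ...], "jaw": [jaw, ...]}. A call has 1 to 5 rows; each row shifts and turns the pose as measured when the row begins; what a row does not reach is not made up. A row lasts 1/10 s, in which the tool goes at most 50 mm and 8.59 degrees, less where a joint would pass 70% of its speed; a pose out of reach is approached as far as the arm can. A call with a gripper value outside its range is refused whole. The fingers move at their own pace and stop on an object; "force" is the grip in N (left out, the last holds). Time passes only in rows, so rows that do not move let the fingers close. It gives the time, the measured TCP pose, the force and the opening at its end, in the units of the state.
- env.read_state(): the state, without advancing time (a new reading comes with each control period).
- env.read_camera(name): name is "scene" or "side" or "wrist"; returns a dict with "img" (384x512x3 uint8, blue, green, red), "z_map" (384x512 float32, m along the optical axis (not along the pixel's ray), 0 where there is no reading), "mtx" (3x3 intrinsics, pixels), "dist" ([k1, k2, p1, p2, k3] as OpenCV has them; the pictures are not rectified), "rvec" (rotation vector, rad) and "tvec" (3), from world to camera coordinates, as OpenCV has them. Camera axes: x right, y down, z forward; pixel columns grow to the right and rows downward; lengths in m; the calibration is good to about 2 mm. A picture is of the moment at which its call begins.
- env.finish_job(): hands the job in, once; it reports no verdict.
Trained networks look in the newest picture that a camera, given by its name, has taken for a name from the list of things; names that differ only in an ending like _2 or _b are one class to them, and where a whole thing is asked for, a point or a joint stands for the part that bears it (a point fixed in the world has none). Each returns a list of dicts, best first, with "conf" (0 to 1); they miss things now and then, are a little off and sometimes report something else, mostly with a low value. They report only what shows in the picture. A call takes as long as a camera call. They do not tell look-alikes from the thing itself.
- env.search_frame(camera, target): "point" ([x, y, z] in m, in world coordinates, good to about 4 mm: the middle of the surface that is visible of it).
- env.mark_of(camera, target): "point" ([x, y, z] in m, in world coordinates, good to about 4 mm: a listed point, or the origin of a listed thing).
The state is a dict: "t": time; "joint_positions": joint angles; "joint_velocities": joint speeds; "joint_efforts": joint torques, N m; "eef_pos": TCP position; "orientation": TCP orientation; "force": force on the tool from outside, world axes, zero at the start; "moment": the same for the moment, N m; "grip_width": opening from 0.0 (shut) to 1.0 (fully open).
Only numpy, scipy, OpenCV 4.12 (cv2) and the standard library are available. Lean on these libraries where they do the work, as an engineer would, in place of code of your own. Each camera call takes 0.05 s, during which the arm holds its last target.

## Working session

There is one attempt and no reset: what is moved stays moved. The work goes in short steps, Python scripts to look and compute and a tool call to move; the robot and the scene stay as the last step left them, time stands still between calls to the robot, and variables do not carry over. Pictures are saved under pics/ and viewed, and the job is handed in when it is done.

Besides the shell and the picture viewer there is one more tool, called by a JSON object that holds its "fn" and its "kwargs". drive_tool: Moves the arm, as the interface text tells. Its arguments: {"type":"object","properties":{"translation":{"type":"array"},"angular":{"type":"array"},"jaw":{"type":"array"},"force":{"type":"number"}},"required":["translation","angular","jaw"]}

```bash
ls; mkdir -p pics; cat > h.py <<'E'
import numpy as np, cv2
from workcell import env
def cam(n,save=None):
    c=env.read_camera(n)
    if save: cv2.imwrite('pics/'+save,c['img'])
    return c
def world(c,u,v,z=None):
    R,_=cv2.Rodrigues(np.array(c['rvec'],float)); t=np.array(c['tvec'],float).reshape(3)
    p=cv2.undistortPoints(np.array([[[u,v]]],float),np.array(c['mtx']),np.array(c['dist']))[0,0]
    r=np.array([p[0],p[1],1.])
    if z is None:
        d=c['z_map'][int(round(v)),int(round(u))]; return R.T@(r*d-t)
    o=-R.T@t; d=R.T@r
    return o+d*(z-o[2])/d[2]
def cloud(c):
    h,w=c['z_map'].shape
    uu,vv=np.meshgrid(np.arange(w),np.arange(h))
    p=cv2.undistortPoints(np.stack([uu,vv],-1).reshape(-1,1,2).astype(float),np.array(c['mtx']),np.array(c['dist'])).reshape(h,w,2)
    R,_=cv2.Rodrigues(np.array(c['rvec'],float)); t=np.array(c['tvec'],float).reshape(3)
    P=np.concatenate([p,np.ones((h,w,1))],-1)*c['z_map'][...,None]
    W=(P-t)@R
    W[c['z_map']<=0]=np.nan
    return W
def proj(c,pts):
    return cv2.projectPoints(np.array(pts,float).reshape(-1,1,3),np.array(c['rvec'],float),np.array(c['tvec'],float),np.array(c['mtx']),np.array(c['dist']))[0].reshape(-1,2)
E
python3 - <<'E'
from h import *
for n in ['scene','side','wrist']:
    c=cam(n,n+'0.png')
    if n=='wrist': continue
    for t in ['basket','cap','stand','jar']:
        print(n,t,[(round(d['conf'],2),np.round(d['point'],3).tolist(),np.round(proj(c,d['point'])).tolist()) for d in env.mark_of(n,t)])
print(env.read_state())
E
```

```text
pics
scene basket [(0.98, [0.486, 0.251, -0.003], [[278.0, 171.0]]), (0.94, [0.418, 0.392, 0.002], [[292.0, 143.0]]), (0.83, [0.548, 0.405, -0.0], [[328.0, 158.0]])]
scene cap [(0.87, [0.679, 0.364, 0.0], [[358.0, 182.0]]), (0.78, [0.65, 0.169, 0.002], [[305.0, 208.0]]), (0.75, [0.648, 0.27, 0.001], [[328.0, 191.0]])]
scene stand [(0.72, [0.616, 0.008, -0.002], [[251.0, 233.0]]), (0.48, [0.385, 0.028, -0.005], [[194.0, 190.0]])]
scene jar [(0.59, [0.519, -0.279, -0.001], [[126.0, 273.0]])]
side basket [(0.87, [0.415, 0.393, -0.002], [[178.0, 181.0]]), (0.69, [0.489, 0.252, -0.002], [[208.0, 200.0]]), (0.58, [0.547, 0.397, -0.001], [[220.0, 175.0]])]
side cap [(0.82, [0.685, 0.361, 0.003], [[265.0, 173.0]]), (0.64, [0.65, 0.269, 0.001], [[261.0, 189.0]]), (0.52, [0.65, 0.169, -0.001], [[270.0, 206.0]]), (0.25, [0.485, 0.248, 0.032], [[206.0, 191.0]])]
side stand [(0.8, [0.61, 0.006, -0.001], [[271.0, 241.0]])]
side jar [(0.63, [0.518, -0.279, -0.001], [[262.0, 329.0]])]
{'t': 0.55, 'joint_positions': array([ 1.10092200e+00,  1.58399743e-01,  1.59702836e+00,  2.84576132e-05,
        1.38621644e+00, -2.10127288e-01]), 'joint_velocities': array([-6.59492762e-04, -8.11175607e-05, -4.24731208e-04, -3.89082460e-04,
       -1.15268991e-04,  8.11066266e-04]), 'joint_efforts': array([-5.10191876e-04, -3.95730972e+01, -3.31470680e+01, -2.31305003e-04,
        1.13109789e-03,  1.45697641e-05]), 'eef_pos': array([0.14770154, 0.55568114, 0.40468507]), 'orientation': array([-1.44502907e-06,  7.92729819e-01,  6.09573157e-01, -2.94394223e-05]), 'force': array([-0.91902739,  0.82034758,  0.90708759]), 'moment': array([0.00283718, 0.05074154, 0.01794012]), 'grip_width': 1.003365802461511}
```

View pics/scene0.png

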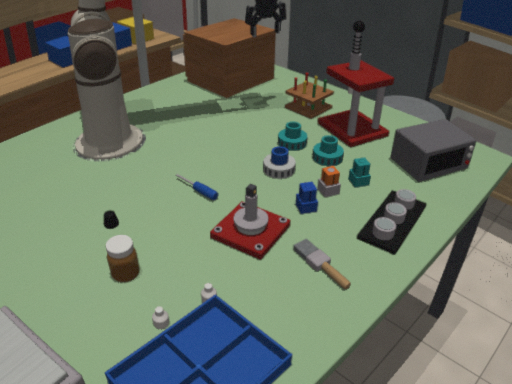

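View pics/side0.png

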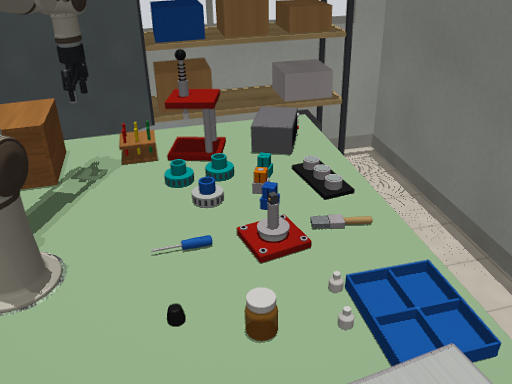

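```bash
python3 - <<'E'
from h import *
c=cam('scene');im=c['img'][110:260,230:400]
a=cv2.resize(im,None,fx=4.4,fy=4,interpolation=cv2.INTER_CUBIC)
cv2.imwrite('pics/crop0.png',a)
W=cloud(c)
for u,v in [(280,150),(293,123),(331,140),(358,162),(305,190),(328,170),(251,200)]: print(u,v,c['img'][v,u],np.round(W[v,u],3))
E
```

```text
280 150 [70 38 24] [0.479 0.264 0.058]
293 123 [75 75 26] [0.408 0.404 0.063]
331 140 [64 65 26] [0.539 0.421 0.051]
358 162 [124 128  41] [0.677 0.351 0.07 ]
305 190 [142  71  40] [0.656 0.154 0.069]
328 170 [120 129 157] [0.645 0.261 0.072]
251 200 [72 71 75] [ 0.626 -0.002  0.107]
```

View pics/crop0.png

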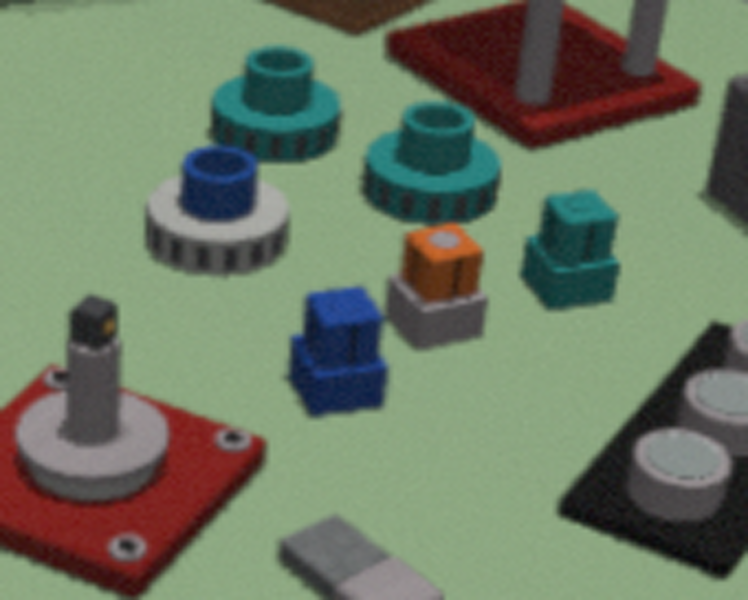

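Candidates in the scene image. Basket: aluminium drum with blue neck at (280,160), and turquoise ones at (293,135) and (328,150). Cap: orange at (330,180), blue at (307,197), turquoise at (360,172). I choose the aluminium/blue basket at (280,160) and the orange cap at (330,180), and the close crop confirms both. Next I measure yaws and obstacle heights.

```bash
python3 - <<'E'
from h import *
for n in ['scene','side']:
    c=cam(n); W=cloud(c); im=c['img'].astype(int)
    X,Y,Z=W[...,0],W[...,1],W[...,2]
    b,g,r=im[...,0],im[...,1],im[...,2]
    m=(r>90)&(g<50)&(b<50)&(abs(X-.615)<.12)&(abs(Y)<.13)&(abs(Z-.022)<.006)
    print(n,'plate',m.sum(),cv2.minAreaRect(np.c_[X[m],Y[m]].astype(np.float32)*1000))
    m=(r>g+30)&(r>b+40)&(abs(X-.648)<.05)&(abs(Y-.27)<.05)&(Z>.064)
    print('capgrip top',m.sum(),np.median(W[m],0),cv2.minAreaRect(np.c_[X[m],Y[m]].astype(np.float32)*1000))
    m=(abs(X-.487)<.06)&(abs(Y-.251)<.06)&(abs(Z-.03)<.004)
    print('drum top',m.sum(),cv2.minEnclosingCircle(np.c_[X[m],Y[m]].astype(np.float32)*1000))
    # spindle
    m=(abs(X-.615)<.05)&(abs(Y-.007)<.05)&(Z>.125)
    print('drive',m.sum(),np.nanmedian(W[m],0),np.nanmax(Z[m]) if m.any() else 0)
    m=(abs(X-.615)<.07)&(abs(Y-.007)<.07)&(abs(Z-.045)<.004)
    print('flange',m.sum(),cv2.minEnclosingCircle(np.c_[X[m],Y[m]].astype(np.float32)*1000))
    # obstacles > 0.12
    m=(Z>.10)&(X>.05)&(X<.8)&(Y>-.3)&(Y<.7)
    k=np.c_[(X[m]/.05).astype(int),(Y[m]/.05).astype(int)]
    d={}
    for a,z in zip(map(tuple,k),Z[m]): d[a]=max(d.get(a,0),round(float(z),2))
    print({(round(a*.05,2),round(b*.05,2)):z for (a,b),z in sorted(d.items())})
E
```

```text
scene plate 1142 ((617.9886474609375, 6.047416687011719), (137.18995666503906, 140.34324645996094), 12.185941696166992)
capgrip top 111 [0.65175266 0.26248506 0.06891584] ((647.8198852539062, 266.2033996582031), (35.7685661315918, 40.16844940185547), 65.83234405517578)
drum top 294 ((488.7701416015625, 251.38381958007812), 46.546142578125)
drive 77 [0.61992684 0.00339367 0.1336956 ] 0.1397878336337883
flange 505 ((616.7393188476562, 6.991162300109863), 41.441890716552734)
{(np.float64(0.05), np.float64(-0.05)): 0.36, (np.float64(0.05), np.float64(0.0)): 0.38, (np.float64(0.1), np.float64(0.0)): 0.32, (np.float64(0.1), np.float64(0.45)): 0.35, (np.float64(0.1), np.float64(0.5)): 0.37, (np.float64(0.1), np.float64(0.55)): 0.3, (np.float64(0.1), np.float64(0.6)): 0.32, (np.float64(0.15), np.float64(0.5)): 0.37, (np.float64(0.15), np.float64(0.55)): 0.37, (np.float64(0.15), np.float64(0.6)): 0.35, (np.float64(0.25), np.float64(0.55)): 0.11, (np.float64(0.25), np.float64(0.6)): 0.11, (np.float64(0.25), np.float64(0.65)): 0.11, (np.float64(0.3), np.float64(0.55)): 0.11, (np.float64(0.3), n
[... 3299 characters left out ...]
 np.float64(0.65)): 0.2, (np.float64(0.55), np.float64(0.5)): 0.2, (np.float64(0.55), np.float64(0.55)): 0.2, (np.float64(0.55), np.float64(0.6)): 0.2, (np.float64(0.55), np.float64(0.65)): 0.2, (np.float64(0.6), np.float64(0.0)): 0.14, (np.float64(0.65), np.float64(0.5)): 0.1, (np.float64(0.65), np.float64(0.55)): 0.1, (np.float64(0.7), np.float64(0.5)): 0.1, (np.float64(0.7), np.float64(0.55)): 0.1, (np.float64(0.7), np.float64(0.6)): 0.1, (np.float64(0.7), np.float64(0.65)): 0.1, (np.float64(0.75), np.float64(0.45)): 0.1, (np.float64(0.75), np.float64(0.5)): 0.1, (np.float64(0.75), np.float64(0.55)): 0.1, (np.float64(0.75), np.float64(0.6)): 0.1, (np.float64(0.75), np.float64(0.65)): 0.1}
```

View pics/wrist0.png

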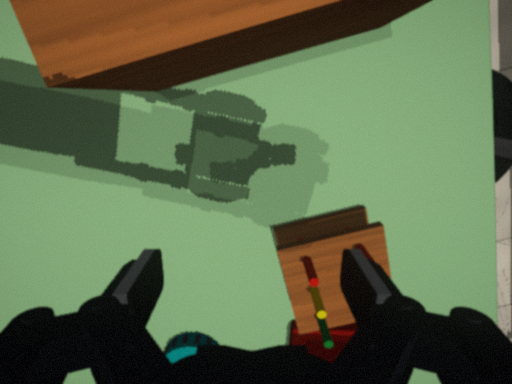

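{"fn": "drive_tool", "kwargs": {"translation": [[30, -27, 0], [30, -27, 0], [30, -27, 0], [30, -27, 0], [30, -27, 0]], "angular": [[0, 0, 0], [0, 0, 0], [0, 0, 0], [0, 0, 0], [0, 0, 0]], "jaw": [0, 0, 0, 0, 0], "force": 40}}

```text
t: 1.2
eef_pos: [0.2983, 0.4184, 0.4051]
orientation: [-0.001, 0.79, 0.613, 0.001]
force: [0.3, 0.4, -1.1]
grip_width: 1.002
```

{"fn": "drive_tool", "kwargs": {"translation": [[30, -27, -10], [30, -27, -10], [30, -27, -10], [30, -27, -10], [30, -27, -10]], "angular": [[0, 0, 0], [0, 0, 0], [0, 0, 0], [0, 0, 0], [0, 0, 0]], "jaw": [0, 0, 0, 0, 0]}}

```text
t: 1.7
eef_pos: [0.4539, 0.2772, 0.3569]
orientation: [-0.001, 0.79, 0.613, 0.005]
force: [0.1, 1.7, 0.4]
grip_width: 1.0
```

```bash
python3 - <<'E'
from h import *
c=cam('wrist','w1.png'); s=env.read_state(); print(s['t'],s['eef_pos'],s['orientation'],s['joint_positions'])
R,_=cv2.Rodrigues(np.array(c['rvec'],float)); print('cam',-R.T@np.array(c['tvec']).ravel()); print(R)
for t in ['basket','cap','stand']: print(t,[(round(d['conf'],2),np.round(d['point'],3).tolist(),np.round(proj(c,d['point'])).tolist()) for d in env.mark_of('wrist',t)])
E
```

```text
1.75 [0.45721342 0.27337428 0.35516015] [0.00123099 0.79092874 0.61189358 0.00405676] [ 3.11750399e-01  8.95597793e-02  1.77300860e+00  4.62204771e-04
  1.27055695e+00 -1.00530328e+00]
cam [0.37811897 0.29661207 0.32598846]
[[ 0.24677811  0.96904039  0.00782931]
 [ 0.92119424 -0.23708625  0.30853085]
 [ 0.30083508 -0.06892634 -0.95118211]]
basket [(0.97, [0.489, 0.252, 0.0], [[235.0, 204.0]]), (0.96, [0.547, 0.403, -0.002], [[374.0, 218.0]]), (0.75, [0.417, 0.396, -0.007], [[350.0, 107.0]]), (0.18, [0.39, 0.027, 0.002], [[11.0, 170.0]])]
cap [(0.87, [0.681, 0.362, 0.003], [[357.0, 320.0]]), (0.76, [0.646, 0.269, -0.001], [[280.0, 311.0]]), (0.56, [0.652, 0.17, -0.002], [[208.0, 330.0]])]
stand []
```

View pics/w1.png

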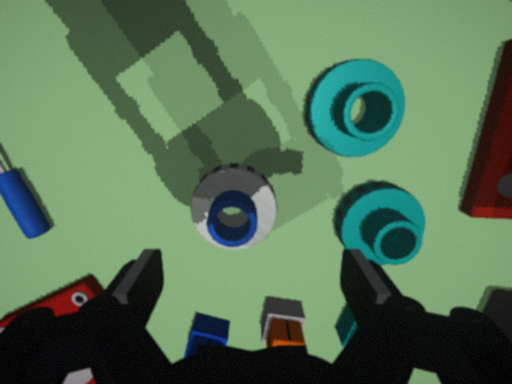

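The wrist view shows the grey/blue basket at (235,208), the turquoise ones at (358,108) and (382,224), and the orange cap at (284,325). Now I refine the basket position.

```bash
python3 - <<'E'
from h import *
c=cam('wrist'); W=cloud(c); X,Y,Z=W[...,0],W[...,1],W[...,2]; im=c['img'].astype(int)
m=(abs(X-.487)<.06)&(abs(Y-.251)<.06)&(abs(Z-.03)<.004)
print('drum top',m.sum(),cv2.minEnclosingCircle(np.c_[X[m],Y[m]].astype(np.float32)*1000))
m=(abs(X-.487)<.06)&(abs(Y-.251)<.06)&(abs(Z-.064)<.003)
print('neck top',m.sum(),cv2.minEnclosingCircle(np.c_[X[m],Y[m]].astype(np.float32)*1000),np.median(Z[m]))
m=(im[...,2]>im[...,0]+60)&(abs(X-.648)<.05)&(abs(Y-.27)<.05)&(Z>.064)
print('cap',m.sum(),cv2.minAreaRect(np.c_[X[m],Y[m]].astype(np.float32)*1000))
s=env.read_state(); print(s['eef_pos'],s['orientation'])
E
```

```text
drum top 3299 ((485.38128662109375, 252.78753662109375), 45.24968338012695)
neck top 985 ((485.8521728515625, 252.33335876464844), 24.08757781982422) 0.06395863390276778
cap 138 ((629.1683349609375, 273.70166015625), (32.06895446777344, 7.748097896575928), 77.98463439941406)
[0.45264283 0.27869374 0.3570167 ] [-0.00090883  0.78978505  0.61336696  0.0044403 ]
```

{"fn": "drive_tool", "kwargs": {"translation": [[17, -13, -5], [17, -13, -10], [0, 0, -30], [0, 0, -20], [0, 0, 0]], "angular": [[-0.007, 0.006, 0], [0, 0, 0], [0, 0, 0], [0, 0, 0], [0, 0, 0]], "jaw": [0, 0, 0, 0, 0]}}

```text
t: 2.45
eef_pos: [0.4843, 0.2582, 0.2944]
orientation: [0.001, 0.786, 0.618, 0.003]
force: [0.6, -0.5, -0.0]
grip_width: 1.003
```

```bash
python3 - <<'E'
from h import *
c=cam('wrist'); W=cloud(c); X,Y,Z=W[...,0],W[...,1],W[...,2]; 
m=(abs(X-.487)<.06)&(abs(Y-.251)<.06)&(abs(Z-.03)<.004)
print('drum top',m.sum(),cv2.minEnclosingCircle(np.c_[X[m],Y[m]].astype(np.float32)*1000))
m=(abs(X-.487)<.06)&(abs(Y-.251)<.06)&(abs(Z-.064)<.003)
print('neck top',m.sum(),cv2.minEnclosingCircle(np.c_[X[m],Y[m]].astype(np.float32)*1000),np.median(Z[m]))
s=env.read_state(); print(s['eef_pos'],s['orientation'],s['t'])
E
```

```text
drum top 5406 ((485.8406982421875, 252.13377380371094), 44.9454231262207)
neck top 1734 ((485.8941345214844, 252.2164764404297), 23.996919631958008) 0.06402299395230525
[0.48462095 0.2584423  0.29578214] [0.00106313 0.78641687 0.61767959 0.00439359] 2.5
```

{"fn": "drive_tool", "kwargs": {"translation": [[1.5, -6, -20], [0, 0, -20], [0, 0, -20], [0, 0, -10], [0, 0, 0]], "angular": [[-0.004, 0.008, 0], [0, 0, 0], [0, 0, 0], [0, 0, 0], [0, 0, 0]], "jaw": [0, 0, 0, 0, 0]}}

```text
t: 3.0
eef_pos: [0.4864, 0.2542, 0.2266]
orientation: [0.002, 0.785, 0.62, 0.003]
force: [-0.2, -0.2, 0.1]
grip_width: 1.002
```

```bash
cat >> h.py <<'E'
def st():
    from scipy.spatial.transform import Rotation as Ro
    s=env.read_state(); q=s['orientation']; R=Ro.from_quat([q[1],q[2],q[3],q[0]]).as_matrix()
    z=R[:,2]; p=s['eef_pos']; corr=np.cross(z,[0,0,-1])
    print('t',s['t'],'tcp',np.round(p*1000,1),'grasp',np.round((p+.155*z)*1000,1),'yaw',round(np.degrees(np.arctan2(R[1,0],R[0,0])),2),'tiltcorr',np.round(corr,4),'F',np.round(s['force'],1),'M',np.round(s['moment'],2),'grip',round(s['grip_width'],3),'j',np.round(s['joint_positions'],2))
E
python3 -c "
from h import *
st()"
```

```text
t 3.0 tcp [486.4 254.2 226.6] grasp [487.6 254.4  71.6] yaw 76.58 tiltcorr [-0.0013  0.0077  0.    ] F [-0.2 -0.2  0.1] M [-0.03  0.06 -0.02] grip 1.002 j [ 0.26  0.3   1.81 -0.    1.02 -1.07]
```

{"fn": "drive_tool", "kwargs": {"translation": [[-1.5, -2.5, -8], [0, 0, -8], [0, 0, 0]], "angular": [[-0.001, 0.008, 0], [0, 0, 0], [0, 0, 0]], "jaw": [0, 0, 0]}}

```text
t: 3.3
eef_pos: [0.4855, 0.2518, 0.2112]
orientation: [0.0, 0.785, 0.62, 0.001]
force: [-0.5, 0.2, 0.1]
grip_width: 0.995
```

```bash
python3 -c "
from h import *
st()"
```

```text
t 3.3 tcp [485.5 251.8 211.2] grasp [485.9 251.9  56.2] yaw 76.6 tiltcorr [-0.0009  0.0021  0.    ] F [-0.5  0.2  0.1] M [ 0.02  0.02 -0.01] grip 0.995 j [ 0.26  0.32  1.82  0.    1.   -1.08]
```

Good alignment; closing the jaws.

{"fn": "drive_tool", "kwargs": {"translation": [[0, 0, 0], [0, 0, 0], [0, 0, 0], [0, 0, 0], [0, 0, 0]], "angular": [[0, 0, 0], [0, 0, 0], [0, 0, 0], [0, 0, 0], [0, 0, 0]], "jaw": [1, 1, 1, 1, 1], "force": 50}}

```text
t: 3.8
eef_pos: [0.4862, 0.252, 0.2127]
orientation: [0.001, 0.785, 0.62, 0.002]
force: [0.5, -0.8, -1.8]
grip_width: 0.547
```

{"fn": "drive_tool", "kwargs": {"translation": [[0, 0, 5], [0, 0, 15], [0, 0, 25], [0, 0, 30], [0, 0, 30]], "angular": [[0, 0, 0], [0, 0, 0], [0, 0, 0], [0, 0, 0], [0, 0, 0]], "jaw": [1, 1, 1, 1, 1]}}

```text
t: 4.3
eef_pos: [0.4828, 0.251, 0.3179]
orientation: [-0.002, 0.785, 0.62, -0.004]
force: [0.3, -0.2, -2.5]
grip_width: 0.551
```

```bash
python3 -c "
from h import *
st(); cam('wrist','w2.png')"
```

```text
t 4.3 tcp [482.8 251.  317.9] grasp [481.5 250.8 162.9] yaw 76.6 tiltcorr [ 0.0017 -0.0081  0.    ] F [ 0.3 -0.2 -2.5] M [-0.01 -0.08  0.02] grip 0.551 j [ 0.26  0.17  1.77  0.    1.22 -1.08]
```

View pics/w2.png

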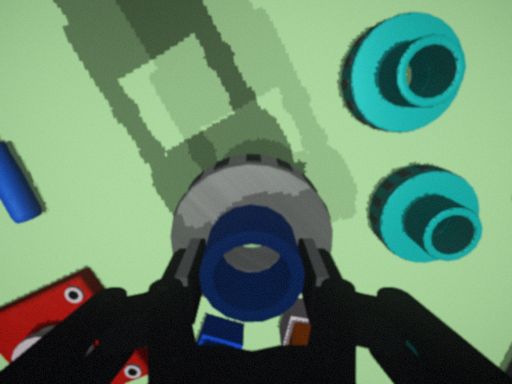

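{"fn": "drive_tool", "kwargs": {"translation": [[5, -10, 25], [10, -20, 25], [20, -35, 10], [20, -35, 5], [20, -35, 0]], "angular": [[0.002, -0.008, 0], [0, 0, 0], [0, 0, 0], [0, 0, 0], [0, 0, 0]], "jaw": [1, 1, 1, 1, 1]}}

```text
t: 4.85
eef_pos: [0.5587, 0.1167, 0.3996]
orientation: [0.004, 0.782, 0.624, 0.009]
force: [0.7, 0.1, -2.7]
grip_width: 0.548
```

```bash
python3 -c "
from h import *
st(); cam('wrist','w3.png')"
```

```text
t 4.85 tcp [558.7 116.7 399.6] grasp [561.8 117.5 244.7] yaw 77.16 tiltcorr [-0.0054  0.0196  0.    ] F [ 0.7  0.1 -2.7] M [ 0.03 -0.1  -0.  ] grip 0.548 j [-0.01  0.14  1.62  0.01  1.35 -1.35]
```

View pics/w3.png

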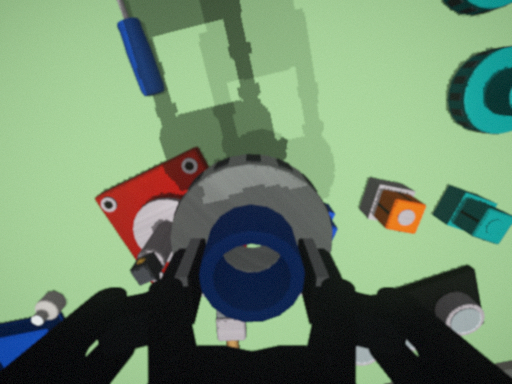

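```bash
python3 - <<'E'
from h import *
c=cam('wrist'); W=cloud(c); X,Y,Z=W[...,0],W[...,1],W[...,2]; im=c['img'].astype(int)
b,g,r=im[...,0],im[...,1],im[...,2]
m=(abs(X-.648)<.05)&(abs(Y-.27)<.05)&(abs(Z-.068)<.004)
print('cap top',m.sum(),np.median(W[m],0),cv2.minAreaRect(np.c_[X[m],Y[m]].astype(np.float32)*1000))
m=(abs(X-.648)<.05)&(abs(Y-.27)<.05)&(Z>.036)&(Z<.074)&(r>b+60)
print('cap grip',m.sum(),cv2.minAreaRect(np.c_[X[m],Y[m]].astype(np.float32)*1000))
m=(abs(X-.648)<.05)&(abs(Y-.27)<.05)&(Z>.006)&(Z<.074)
print('cap all',m.sum(),cv2.minAreaRect(np.c_[X[m],Y[m]].astype(np.float32)*1000))
m=(abs(X-.615)<.03)&(abs(Y-.007)<.03)&(Z>.131)&(Z<.14)
print('drive',m.sum(),np.median(W[m],0),cv2.minAreaRect(np.c_[X[m],Y[m]].astype(np.float32)*1000))
m=(abs(X-.615)<.07)&(abs(Y-.007)<.07)&(abs(Z-.045)<.004)
print('flange',m.sum(),cv2.minEnclosingCircle(np.c_[X[m],Y[m]].astype(np.float32)*1000))
m=(abs(X-.615)<.03)&(abs(Y-.007)<.03)&(Z>.115)
print('drive all',m.sum(),cv2.minAreaRect(np.c_[X[m],Y[m]].astype(np.float32)*1000))
for n in ['scene','side','wrist']:
  if n!='wrist': cam(n)
  for t in ['drive','seat']: print(n,t,[(round(d['conf'],2),np.round(d['point'],4).tolist()) for d in env.mark_of(n,t)])
st()
E
```

```text
cap top 1057 [0.643856   0.26753764 0.06803503] ((645.560791015625, 268.5368347167969), (35.43504333496094, 36.24162292480469), 65.47006225585938)
cap grip 1204 ((645.46630859375, 268.3664245605469), (35.792083740234375, 36.2812385559082), 65.2936019897461)
cap all 2461 ((645.7644653320312, 268.5683288574219), (44.52437973022461, 44.82317352294922), 65.45771026611328)
drive 375 [0.61214389 0.00899307 0.13497575] ((613.6705932617188, 8.003974914550781), (18.171138763427734, 17.162321090698242), 13.639398574829102)
flange 1143 ((603.8115234375, -0.43466854095458984), 37.565860748291016)
drive all 651 ((612.2947387695312, 7.141021728515625), (20.269542694091797, 19.961318969726562), 10.050629615783691)
scene drive [(0.76, [0.6223, 0.0029, 0.1085])]
scene seat [(0.75, [0.6155, 0.0072, 0.045])]
side drive [(0.72, [0.8099, 0.03, -0.0012]), (0.69, [0.6119, 0.0071, 0.1125])]
side seat [(0.82, [0.6159, 0.0069, 0.0459])]
wrist drive [(0.69, [0.6153, 0.0052, 0.1124])]
wrist seat [(0.84, [0.6178, 0.0039, 0.0443])]
t 5.35 tcp [557.7 118.7 397. ] grasp [560.1 119.5 242.1] yaw 77.19 tiltcorr [-0.0054  0.0154  0.    ] F [ 0.   0.8 -1.5] M [ 0.02  0.03 -0.01] grip 0.545 j [-0.    0.15  1.63  0.01  1.35 -1.35]
```

{"fn": "drive_tool", "kwargs": {"translation": [[15, -30, 0], [20, -35, -5], [15, -30, -10], [7, -15, -10], [0, 0, 0]], "angular": [[-0.005, 0.015, 0], [0, 0, 0], [0, 0, 0], [0, 0, 0], [0, 0, 0]], "jaw": [1, 1, 1, 1, 1]}}

```text
t: 5.85
eef_pos: [0.6151, 0.0095, 0.3715]
orientation: [-0.0, 0.779, 0.627, 0.001]
force: [-1.3, 0.7, -2.9]
grip_width: 0.544
```

```bash
cat > bk.py <<'E'
from h import *
from scipy.optimize import least_squares
def circ(P,r):
    f=lambda p: np.hypot(P[:,0]-p[0],P[:,1]-p[1])-r
    return least_squares(f,P.mean(0),loss='soft_l1',f_scale=1).x
st()
for n in ['scene','side','wrist']:
    c=cam(n,n+'_b.png'); W=cloud(c); X,Y,Z=W[...,0],W[...,1],W[...,2]; im=c['img'].astype(int)
    b,g,r=im[...,0],im[...,1],im[...,2]
    near=(np.hypot(X-.615,Y-.007)<.07)
    zz=Z[near&(Z>.14)&(b>r+25)]
    top=np.nanpercentile(zz,95); print(n,'neck top z',round(top,4),len(zz))
    m=near&(abs(Z-top)<.003)&(b>r+10)
    print('  neck ring',m.sum(),cv2.minEnclosingCircle(np.c_[X[m],Y[m]].astype(np.float32)*1000))
    m=near&(abs(Z-(top-.034))<.003)
    if m.sum()>5: print('  drum top',m.sum(),cv2.minEnclosingCircle(np.c_[X[m],Y[m]].astype(np.float32)*1000))
    # drum side wall
    m=near&(Z<top-.038)&(Z>top-.060)&(np.hypot(X-.615,Y-.007)>.035)
    if m.sum()>20: print('  drum wall fit',m.sum(),circ(np.c_[X[m],Y[m]]*1000,45.))
    m=(np.hypot(X-.615,Y-.007)<.03)&(Z<.11)&(Z>.055)
    if m.sum()>20: print('  spindle fit',m.sum(),circ(np.c_[X[m],Y[m]]*1000,14.))
    m=(np.hypot(X-.615,Y-.007)<.06)&(abs(Z-.045)<.004)
    if m.sum()>20: print('  flange',m.sum(),cv2.minEnclosingCircle(np.c_[X[m],Y[m]].astype(np.float32)*1000))
E
python3 bk.py
```

```text
t 5.85 tcp [615.1   9.5 371.5] grasp [615.1   9.6 216.5] yaw 77.65 tiltcorr [-0.0012  0.0004  0.    ] F [-1.3  0.7 -2.9] M [ 0.04 -0.01  0.02] grip 0.544 j [-0.18  0.29  1.51  0.    1.34 -1.54]
scene neck top z 0.2244 412
  neck ring 104 ((618.1162109375, 9.129613876342773), 25.236936569213867)
  drum top 441 ((617.9089965820312, 7.959288120269775), 45.289066314697266)
  drum wall fit 366 [616.09238265   9.84623967]
  spindle fit 244 [615.61985237   7.96006671]
  flange 495 ((616.1283569335938, 5.645213603973389), 41.41053009033203)
side neck top z 0.2241 237
  neck ring 45 ((614.5723876953125, 8.369402885437012), 23.820384979248047)
  drum top 342 ((614.7723388671875, 9.290717124938965), 45.464881896972656)
  drum wall fit 336 [615.22484985  11.12387458]
  spindle fit 245 [614.93779973   8.30290661]
  flange 382 ((612.8408813476562, 6.80635929107666), 42.48600387573242)
wrist neck top z 0.2254 8662
  neck ring 4031 ((614.3763427734375, 11.683150291442871), 24.277620315551758)
  drum top 8196 ((613.9794311523438, 11.331205368041992), 44.91510772705078)
  drum wall fit 951 [614.30753625  11.53560782]
  flange 1009 ((599.6298217773438, 9.44895076751709), 36.639190673828125)
```

View pics/scene_b.png

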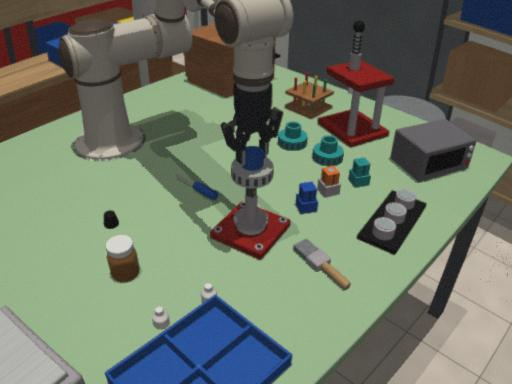

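View pics/side_b.png

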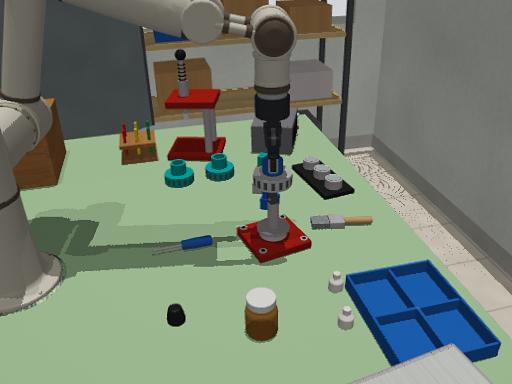

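Both fixed cameras put the basket about +1 mm in x and +2.3 mm in y from the spindle axis. I correct that and descend gently.

{"fn": "drive_tool", "kwargs": {"translation": [[-0.8, -2.3, 0], [0, 0, -8], [0, 0, -8], [0, 0, 0]], "angular": [[-0.001, 0, 0], [0, 0, 0], [0, 0, 0], [0, 0, 0]], "jaw": [1, 1, 1, 1]}}

```text
t: 6.4
eef_pos: [0.613, 0.013, 0.3579]
orientation: [0.001, 0.777, 0.63, 0.002]
force: [-0.3, 0.6, -3.5]
grip_width: 0.548
```

```bash
python3 bk.py
```

```text
t 6.4 tcp [613.   13.  357.9] grasp [613.7  13.1 202.9] yaw 78.07 tiltcorr [-0.0011  0.005   0.    ] F [-0.3  0.6 -3.5] M [ 0.04  0.05 -0.01] grip 0.548 j [-0.18  0.29  1.54  0.    1.31 -1.54]
scene neck top z 0.2113 408
  neck ring 99 ((616.2081909179688, 12.8950777053833), 26.124671936035156)
  drum top 430 ((616.7850952148438, 11.934993743896484), 45.41310119628906)
  drum wall fit 351 [614.9708842   13.08242082]
  spindle fit 245 [615.68411184   7.7924228 ]
  flange 496 ((616.7476806640625, 6.972797870635986), 40.894874572753906)
side neck top z 0.2102 232
  neck ring 48 ((607.7691040039062, 13.02132511138916), 28.724693298339844)
  drum top 351 ((613.0317993164062, 11.08737564086914), 46.259033203125)
  drum wall fit 335 [614.36197388  13.46953923]
  spindle fit 237 [614.97122169   8.43481187]
  flange 387 ((614.2491455078125, 6.277918815612793), 41.383323669433594)
wrist neck top z 0.2114 8673
  neck ring 4034 ((613.5562133789062, 13.077287673950195), 24.428035736083984)
  drum top 8183 ((612.9794921875, 12.84018325805664), 44.77033233642578)
  drum wall fit 963 [613.73615105  12.80543121]
  flange 891 ((596.8812255859375, 8.819021224975586), 35.610939025878906)
```

{"fn": "drive_tool", "kwargs": {"translation": [[0.6, -5.2, 0], [0, 0, 0], [0, 0, 0]], "angular": [[-0.001, 0.005, 0], [0, 0, 0], [0, 0, 0]], "jaw": [1, 1, 1]}}

```text
t: 6.85
eef_pos: [0.6144, 0.0067, 0.3602]
orientation: [0.001, 0.777, 0.63, 0.001]
force: [-0.3, -0.3, -3.4]
grip_width: 0.551
```

```bash
python3 -c "
from h import *
st()"
```

```text
t 6.85 tcp [614.4   6.7 360.2] grasp [615.    6.6 205.2] yaw 78.04 tiltcorr [0.0008 0.0033 0.    ] F [-0.3 -0.3 -3.4] M [ 0.01 -0.   -0.01] grip 0.551 j [-0.19  0.29  1.53 -0.    1.32 -1.55]
```

{"fn": "drive_tool", "kwargs": {"translation": [[-0.6, 1, -10], [0, 0, -15], [0, 0, -15], [0, 0, 0]], "angular": [[0.001, 0.003, 0], [0, 0, 0], [0, 0, 0], [0, 0, 0]], "jaw": [1, 1, 1, 1]}}

```text
t: 7.25
eef_pos: [0.6133, 0.0077, 0.3161]
orientation: [-0.001, 0.777, 0.629, -0.0]
force: [-0.4, -0.3, -2.5]
grip_width: 0.547
```

```bash
python3 bk.py
```

```text
t 7.25 tcp [613.3   7.7 316.1] grasp [613.2   7.8 161.1] yaw 78.02 tiltcorr [-0.0006 -0.001  -0.    ] F [-0.4 -0.3 -2.5] M [-0.01  0.03  0.  ] grip 0.547 j [-0.18  0.33  1.57  0.    1.24 -1.55]
scene neck top z 0.1698 368
  neck ring 87 ((616.5803833007812, 5.897618770599365), 25.625076293945312)
  drum top 411 ((616.61572265625, 6.480802536010742), 45.45987319946289)
  drum wall fit 337 [613.78381696   7.79953284]
  spindle fit 110 [615.81594411   7.90938629]
  flange 485 ((618.285888671875, 7.064797878265381), 41.36610412597656)
side neck top z 0.196 176
  neck ring 3 ((603.502685546875, -41.18417739868164), 13.161528587341309)
  drum top 51 ((609.0569458007812, -3.623340129852295), 27.080183029174805)
  spindle fit 123 [615.02250167   8.5851679 ]
  flange 378 ((614.6092529296875, 5.831136226654053), 41.39373779296875)
wrist neck top z 0.1709 8372
  neck ring 4059 ((613.8533935546875, 7.245085716247559), 24.405614852905273)
  drum top 8450 ((613.6911010742188, 7.60947847366333), 44.869388580322266)
  drum wall fit 949 [613.80868908   7.43022947]
  flange 517 ((590.088623046875, 12.359594345092773), 31.32036590576172)
```

{"fn": "drive_tool", "kwargs": {"translation": [[1.3, 0, -8], [0, 0, -12], [0, 0, -12], [0, 0, -10], [0, 0, 0]], "angular": [[0, -0.001, 0], [0, 0, 0], [0, 0, 0], [0, 0, 0], [0, 0, 0]], "jaw": [1, 1, 1, 1, 1]}}

```text
t: 7.9
eef_pos: [0.6157, 0.0076, 0.2751]
orientation: [0.002, 0.777, 0.63, 0.002]
force: [-0.7, 1.2, -2.5]
grip_width: 0.553
```

```bash
python3 -c "
from h import *
st()"
```

```text
t 7.9 tcp [615.7   7.6 275.1] grasp [616.6   7.5 120.1] yaw 78.03 tiltcorr [0.0006 0.0058 0.    ] F [-0.7  1.2 -2.5] M [-0.02  0.03  0.02] grip 0.553 j [-0.18  0.39  1.59  0.    1.16 -1.55]
```

{"fn": "drive_tool", "kwargs": {"translation": [[-0.8, 0, -7], [0, 0, -7], [0, 0, -5], [0, 0, 0], [0, 0, 0]], "angular": [[0.001, 0.005, 0], [0, 0, 0], [0, 0, 0], [0, 0, 0], [0, 0, 0]], "jaw": [1, 1, 1, 1, 1]}}

```text
t: 8.4
eef_pos: [0.6165, 0.0072, 0.2583]
orientation: [0.002, 0.777, 0.63, 0.002]
force: [-0.2, -0.2, -2.9]
grip_width: 0.545
```

```bash
python3 -c "
from h import *
st()
c=cam('wrist'); W=cloud(c); X,Y,Z=W[...,0],W[...,1],W[...,2];im=c['img'].astype(int)
m=(np.hypot(X-.615,Y-.007)<.03)&(im[...,0]>im[...,2]+25)
print(np.nanpercentile(Z[m],95))
m=(np.hypot(X-.615,Y-.007)<.06)&(Z>.06)&(Z<.085)
print(np.nanmedian(Z[m]))
"
```

```text
t 8.4 tcp [616.5   7.2 258.3] grasp [617.4   7.1 103.3] yaw 78.03 tiltcorr [0.0007 0.0058 0.    ] F [-0.2 -0.2 -2.9] M [-0.07  0.02  0.01] grip 0.545 j [-0.18  0.41  1.6   0.    1.13 -1.55]
0.11058992310758445
0.07582926425626944
```

{"fn": "drive_tool", "kwargs": {"translation": [[-1.5, 0, -2], [0, 0, -2], [0, 0, 0]], "angular": [[0.001, 0.005, 0], [0, 0, 0], [0, 0, 0]], "jaw": [1, 1, 1]}}

```text
t: 8.75
eef_pos: [0.6163, 0.007, 0.258]
orientation: [0.002, 0.777, 0.629, 0.002]
force: [-0.6, 0.7, -2.5]
grip_width: 0.545
```

```bash
python3 -c "
from h import *
st()"
```

```text
t 8.75 tcp [616.3   7.  258. ] grasp [617.1   7.  103. ] yaw 78.02 tiltcorr [0.0001 0.0051 0.    ] F [-0.6  0.7 -2.5] M [-0.02 -0.01 -0.01] grip 0.545 j [-0.18  0.41  1.6   0.    1.13 -1.55]
```

{"fn": "drive_tool", "kwargs": {"translation": [[-1.5, 0, -5], [0, 0, 0], [0, 0, 0]], "angular": [[0, 0.005, 0], [0, 0, 0], [0, 0, 0]], "jaw": [1, 1, 1]}}

```text
t: 9.05
eef_pos: [0.6165, 0.007, 0.2582]
orientation: [0.002, 0.777, 0.629, 0.002]
force: [-1.0, 0.0, -1.9]
grip_width: 0.549
```

```bash
python3 -c "
from h import *
st()"
```

```text
t 9.05 tcp [616.5   7.  258.2] grasp [617.5   6.9 103.2] yaw 78.02 tiltcorr [0.0005 0.0065 0.    ] F [-1.   0.  -1.9] M [-0.04 -0.01 -0.03] grip 0.549 j [-0.18  0.41  1.6   0.    1.13 -1.55]
```

```bash
python3 - <<'E'
from h import *
c=cam('scene'); cv2.imwrite('pics/s3.png',cv2.resize(c['img'][130:260,190:310],None,fx=5,fy=4.5,interpolation=cv2.INTER_CUBIC))
W=cloud(c); X,Y,Z=W[...,0],W[...,1],W[...,2]
m=(np.hypot(X-.615,Y-.007)<.042)&(np.hypot(X-.615,Y-.007)>.028)&(Z>.06)&(Z<.085); print('scene drum',np.median(Z[m]),m.sum())
c=cam('side'); cv2.imwrite('pics/s4.png',cv2.resize(c['img'][150:270,210:330],None,fx=5,fy=4.8,interpolation=cv2.INTER_CUBIC))
W=cloud(c); X,Y,Z=W[...,0],W[...,1],W[...,2]
m=(np.hypot(X-.615,Y-.007)<.042)&(np.hypot(X-.615,Y-.007)>.028)&(Z>.06)&(Z<.085); print('side drum',np.median(Z[m]),m.sum())
E
```

```text
scene drum 0.07669370631411837 250
side drum 0.07458652280102093 245
```

View pics/s3.png

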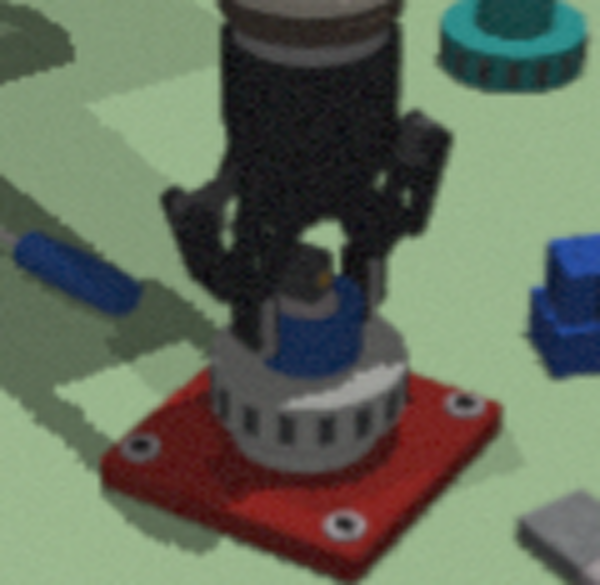

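View pics/s4.png

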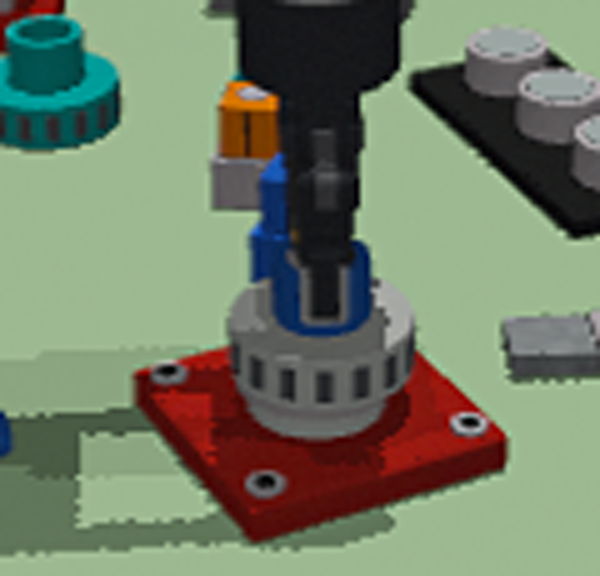

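The images show the drum on the flange, with its top at about 75.6 mm against 75 mm expected. Releasing.

{"fn": "drive_tool", "kwargs": {"translation": [[0, 0, 0], [0, 0, 0], [0, 0, 0], [0, 0, 0], [0, 0, 0]], "angular": [[0, 0, 0], [0, 0, 0], [0, 0, 0], [0, 0, 0], [0, 0, 0]], "jaw": [0.6, 0.3, 0, 0, 0]}}

```text
t: 9.65
eef_pos: [0.6166, 0.0068, 0.2572]
orientation: [0.002, 0.777, 0.629, 0.002]
force: [-0.5, -0.3, -0.4]
grip_width: 0.997
```

```bash
python3 - <<'E'
from h import *
st()
for n in ['scene','side','wrist']:
  c=cam(n,n+'_r.png')
  W=cloud(c); X,Y,Z=W[...,0],W[...,1],W[...,2]
  d=np.hypot(X-.615,Y-.007); im=c['img'].astype(int)
  m=(d<.042)&(d>.028)&(Z>.06)&(Z<.085); print(n,np.median(Z[m]),m.sum(),np.linalg.lstsq(np.c_[X[m]-.615,Y[m]-.007,np.ones(m.sum())],Z[m],rcond=None)[0])
  m=(d<.06)&(abs(Z-.075)<.003);print(cv2.minEnclosingCircle(np.c_[X[m],Y[m]].astype(np.float32)*1000))
E
```

```text
t 9.65 tcp [616.6   6.8 257.2] grasp [617.6   6.7 102.2] yaw 78.01 tiltcorr [0.0007 0.0065 0.    ] F [-0.5 -0.3 -0.4] M [ 0.03 -0.    0.02] grip 0.997 j [-0.18  0.41  1.6   0.    1.13 -1.55]
scene 0.076159641313184 245 [0.00411891 0.00321559 0.07612596]
((620.0147094726562, 6.192868232727051), 45.71198654174805)
side 0.0742315987575087 244 [0.03602737 0.03889697 0.07418992]
((617.9935913085938, 3.9291892051696777), 46.10468673706055)
wrist 0.0752963543812362 6911 [ 0.00152327 -0.0007291   0.07532029]
((616.8049926757812, 6.658050060272217), 45.02833938598633)
```

View pics/wrist_r.png

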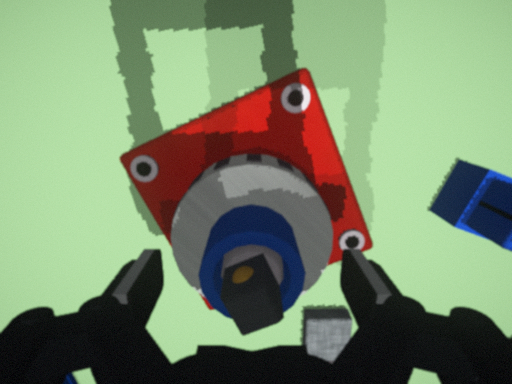

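The basket is seated and level, with its top at 75.3 mm. Rising to look at the drive.

{"fn": "drive_tool", "kwargs": {"translation": [[0, 0, 15], [0, 0, 25], [0, 0, 30], [0, 0, 30], [0, 0, 30]], "angular": [[0.001, 0.006, 0], [0, 0, 0], [0, 0, 0], [0, 0, 0], [0, 0, 0]], "jaw": [0, 0, 0, 0, 0]}}

```text
t: 10.3
eef_pos: [0.6138, 0.0072, 0.3847]
orientation: [-0.005, 0.777, 0.629, -0.004]
force: [-0.4, 0.7, -0.8]
grip_width: 0.994
```

{"fn": "drive_tool", "kwargs": {"translation": [[-15, 0, 10], [-15, 0, 0], [0, 0, 0], [0, 0, 0]], "angular": [[0, 0, 0], [0, 0, 0], [0, 0, 0], [0, 0, 0]], "jaw": [0, 0, 0, 0]}}

```text
t: 10.7
eef_pos: [0.5845, 0.007, 0.4025]
orientation: [-0.0, 0.777, 0.629, 0.0]
force: [0.0, -0.1, 0.5]
grip_width: 1.0
```

```bash
python3 - <<'E'
from h import *
st()
c=cam('wrist','w5.png')
W=cloud(c); X,Y,Z=W[...,0],W[...,1],W[...,2]
d=np.hypot(X-.615,Y-.007); im=c['img'].astype(int)
for lo,hi in [(.133,.138),(.130,.138),(.113,.138),(.108,.114)]:
  m=(d<.025)&(Z>lo)&(Z<hi); print(lo,m.sum(),np.round(np.mean(W[m],0)*1000,1),cv2.minAreaRect(np.c_[X[m],Y[m]].astype(np.float32)*1000))
m=(d<.06)&(abs(Z-.075)<.003);print('drum',cv2.minEnclosingCircle(np.c_[X[m],Y[m]].astype(np.float32)*1000))
m=(d<.12)&(abs(Z-.022)<.004)&(im[...,2]>im[...,1]+40);r=cv2.minAreaRect(np.c_[X[m],Y[m]].astype(np.float32)*1000);print('plate',m.sum(),r)
E
```

```text
t 10.7 tcp [584.5   7.  402.5] grasp [584.5   7.  247.5] yaw 78.0 tiltcorr [-0.0004 -0.0002 -0.    ] F [ 0.  -0.1  0.5] M [ 0.02 -0.03  0.01] grip 1.0 j [-0.19  0.18  1.57  0.    1.39 -1.56]
0.133 337 [613.1   7.5 135. ] ((613.40380859375, 7.306710243225098), (15.947596549987793, 16.69508934020996), 14.032389640808105)
0.13 423 [612.3   7.7 134.3] ((613.8124389648438, 7.4827046394348145), (18.70829963684082, 18.02169418334961), 12.182632446289062)
0.113 603 [610.6   7.8 130.8] ((612.578857421875, 7.228835105895996), (21.122299194335938, 18.130008697509766), 11.802048683166504)
0.108 1049 [613.5   7.3 109.4] ((616.3458862304688, 6.583660125732422), (46.402469635009766, 46.46320724487305), 7.707558631896973)
drum ((616.6546630859375, 6.769925594329834), 44.90965270996094)
plate 4854 ((613.2688598632812, 7.2630157470703125), (138.0366973876953, 137.33804321289062), 12.321710586547852)
```

View pics/w5.png

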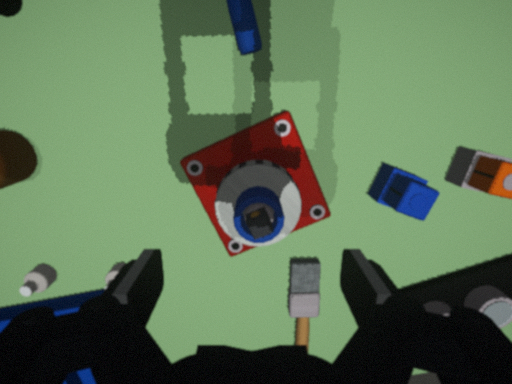

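{"fn": "drive_tool", "kwargs": {"translation": [[5, 22, 0], [5, 22, 0], [5, 22, 0], [5, 22, 0], [5, 22, 0]], "angular": [[0, 0, -0.149], [0, 0, -0.149], [0, 0, -0.149], [0, 0, -0.149], [0, 0, -0.149]], "jaw": [0, 0, 0, 0, 0]}}

```text
t: 11.25
eef_pos: [0.6121, 0.1179, 0.3987]
orientation: [-0.001, 0.954, 0.298, -0.002]
force: [0.4, -0.0, -0.2]
grip_width: 1.004
```

{"fn": "drive_tool", "kwargs": {"translation": [[5, 22, 0], [5, 22, 0], [5, 22, 0], [5, 22, 0], [5, 22, 0]], "angular": [[0, 0, -0.149], [0, 0, -0.149], [0, 0, -0.149], [0, 0, -0.149], [0, 0, -0.149]], "jaw": [0, 0, 0, 0, 0]}}

```text
t: 11.75
eef_pos: [0.6398, 0.2332, 0.3936]
orientation: [-0.002, 0.997, -0.072, -0.004]
force: [-0.6, 0.0, -0.5]
grip_width: 1.0
```

```bash
python3 -c "
from h import *
st()"
```

```text
t 11.75 tcp [639.8 233.2 393.6] grasp [638.6 234.  238.6] yaw -8.23 tiltcorr [-0.0053 -0.0079 -0.    ] F [-0.6  0.  -0.5] M [-0.04 -0.    0.  ] grip 1.0 j [0.17 0.44 1.27 0.01 1.43 0.31]
```

{"fn": "drive_tool", "kwargs": {"translation": [[3, 18, -5], [3, 15, -10], [0, 0, -25], [0, 0, -25], [0, 0, 0]], "angular": [[-0.005, -0.008, -0.14], [0, 0, -0.12], [0, 0, 0], [0, 0, 0], [0, 0, 0]], "jaw": [0, 0, 0, 0, 0]}}

```text
t: 12.25
eef_pos: [0.6473, 0.2722, 0.3218]
orientation: [-0.0, 0.979, -0.206, -0.001]
force: [-0.2, -0.4, 0.0]
grip_width: 1.001
```

```bash
cat > cp.py <<'E'
from h import *
st()
c=cam('wrist','w6.png')
W=cloud(c); X,Y,Z=W[...,0],W[...,1],W[...,2]; im=c['img'].astype(int)
n=(abs(X-.6456)<.045)&(abs(Y-.2685)<.045)
m=n&(abs(Z-.068)<.003); print('top',m.sum(),cv2.minAreaRect(np.c_[X[m],Y[m]].astype(np.float32)*1000))
m=n&(Z>.036)&(Z<.072)&(im[...,2]>im[...,0]+60); print('grip',m.sum(),cv2.minAreaRect(np.c_[X[m],Y[m]].astype(np.float32)*1000))
m=n&(Z>.006)&(Z<.072); print('all',m.sum(),cv2.minAreaRect(np.c_[X[m],Y[m]].astype(np.float32)*1000))
E
python3 cp.py
```

```text
t 12.25 tcp [647.3 272.2 321.8] grasp [647.  272.3 166.8] yaw -23.73 tiltcorr [-0.0009 -0.0022 -0.    ] F [-0.2 -0.4  0. ] M [ 0.    0.04 -0.01] grip 1.001 j [0.23 0.55 1.27 0.   1.32 0.64]
top 1978 ((646.78564453125, 269.3741149902344), (35.468502044677734, 35.56618881225586), 65.37014770507812)
grip 1620 ((646.4307861328125, 269.64501953125), (35.54207229614258, 34.872962951660156), 65.77945709228516)
all 3117 ((646.5458984375, 269.26959228515625), (44.29546356201172, 44.10996627807617), 65.38705444335938)
```

View pics/w6.png

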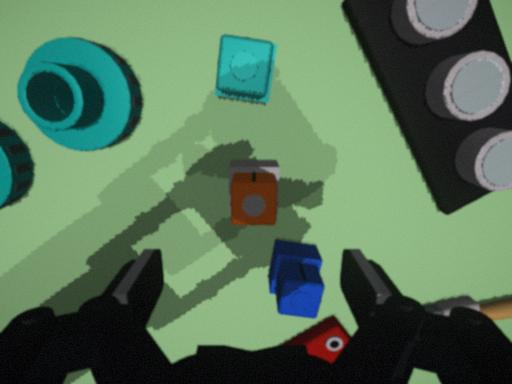

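The wrist view has the orange cap at (254,200), blue at (297,280) and turquoise at (246,68), with the jaws straddling clear of both neighbours. Descending in two stages.

{"fn": "drive_tool", "kwargs": {"translation": [[-0.8, -2.9, -20], [0, 0, -20], [0, 0, -20], [0, 0, -10], [0, 0, 0]], "angular": [[-0.001, -0.002, -0.015], [0, 0, 0], [0, 0, 0], [0, 0, 0], [0, 0, 0]], "jaw": [0, 0, 0, 0, 0]}}

```text
t: 12.8
eef_pos: [0.6508, 0.2693, 0.2602]
orientation: [-0.003, 0.977, -0.214, 0.007]
force: [-0.5, -0.5, -0.2]
grip_width: 1.005
```

```bash
python3 cp.py
```

```text
t 12.8 tcp [650.8 269.3 260.2] grasp [653.1 269.7 105.2] yaw -24.67 tiltcorr [-0.0031  0.0148  0.    ] F [-0.5 -0.5 -0.2] M [-0.03  0.06  0.  ] grip 1.005 j [ 0.22  0.61  1.31 -0.    1.21  0.65]
top 3385 ((646.4215698242188, 269.4864196777344), (36.21835708618164, 36.20199203491211), 66.05162048339844)
grip 2979 ((646.6193237304688, 269.7292785644531), (35.55391311645508, 34.61909866333008), 65.908935546875)
all 5535 ((646.6734619140625, 269.4974670410156), (43.65593719482422, 43.92041778564453), 65.88653564453125)
```

{"fn": "drive_tool", "kwargs": {"translation": [[-4.2, 0.3, -10], [0, 0, -15], [0, 0, -10], [0, 0, 0]], "angular": [[-0.003, 0.015, 0.005], [0, 0, 0], [0, 0, 0], [0, 0, 0]], "jaw": [0, 0, 0, 0]}}

```text
t: 13.25
eef_pos: [0.6477, 0.27, 0.2274]
orientation: [-0.001, 0.977, -0.211, 0.003]
force: [-0.1, 0.2, -0.2]
grip_width: 0.998
```

```bash
python3 -c "
from h import *
st()"
```

```text
t 13.25 tcp [647.7 270.  227.4] grasp [648.6 270.2  72.4] yaw -24.36 tiltcorr [-0.0016  0.0056  0.    ] F [-0.1  0.2 -0.2] M [-0.    0.01  0.  ] grip 0.998 j [0.22 0.64 1.33 0.   1.16 0.65]
```

{"fn": "drive_tool", "kwargs": {"translation": [[-1.1, -0.3, -10], [0, 0, -11], [0, 0, 0]], "angular": [[-0.002, 0.006, 0], [0, 0, 0], [0, 0, 0]], "jaw": [0, 0, 0]}}

```text
t: 13.55
eef_pos: [0.6464, 0.2697, 0.2044]
orientation: [0.001, 0.978, -0.211, -0.001]
force: [-1.2, -0.3, -0.1]
grip_width: 0.999
```

```bash
python3 -c "
from h import *
st()"
```

```text
t 13.55 tcp [646.4 269.7 204.4] grasp [646.2 269.5  49.4] yaw -24.35 tiltcorr [ 0.0008 -0.0013  0.    ] F [-1.2 -0.3 -0.1] M [ 0.03 -0.02 -0.  ] grip 0.999 j [ 0.22  0.67  1.34 -0.    1.13  0.65]
```

{"fn": "drive_tool", "kwargs": {"translation": [[0, 0, 4], [0, 0, 0], [0, 0, 0], [0, 0, 0], [0, 0, 0]], "angular": [[0, 0, 0], [0, 0, 0], [0, 0, 0], [0, 0, 0], [0, 0, 0]], "jaw": [0, 1, 1, 1, 1], "force": 80}}

```text
t: 14.05
eef_pos: [0.6472, 0.2698, 0.2104]
orientation: [-0.0, 0.978, -0.211, 0.001]
force: [0.1, 0.1, -1.7]
grip_width: 0.413
```

{"fn": "drive_tool", "kwargs": {"translation": [[0, 0, 0], [0, 0, 0]], "angular": [[0, 0, 0], [0, 0, 0]], "jaw": [1, 1]}}

```text
t: 14.25
eef_pos: [0.647, 0.2697, 0.21]
orientation: [0.0, 0.978, -0.211, 0.001]
force: [-0.4, -0.3, 0.1]
grip_width: 0.412
```

```bash
python3 -c "
from h import *
st()"
```

```text
t 14.25 tcp [647.  269.7 210. ] grasp [647.2 269.7  55. ] yaw -24.35 tiltcorr [0.0003 0.0011 0.    ] F [-0.4 -0.3  0.1] M [-0.02 -0.01  0.06] grip 0.412 j [ 0.22  0.67  1.33 -0.    1.14  0.65]
```

{"fn": "drive_tool", "kwargs": {"translation": [[0, 0, 10], [0, 0, 35], [0, 0, 45], [0, -10, 45], [-3, -25, 30]], "angular": [[0, 0, 0], [0, 0, 0], [0, 0, 0], [0, 0, 0], [0, 0, 0.05]], "jaw": [1, 1, 1, 1, 1]}}

```text
t: 14.75
eef_pos: [0.6389, 0.2355, 0.3717]
orientation: [0.004, 0.983, -0.184, -0.008]
force: [1.6, -0.9, -2.3]
grip_width: 0.407
```

{"fn": "drive_tool", "kwargs": {"translation": [[-4, -30, 0], [-4, -30, 0], [-4, -30, 0], [-4, -30, 0], [-4, -30, 0]], "angular": [[0, 0, 0.12], [0, 0, 0.12], [0, 0, 0.12], [0, 0, 0.12], [0, 0, 0.1]], "jaw": [1, 1, 1, 1, 1]}}

```text
t: 15.25
eef_pos: [0.618, 0.0822, 0.3832]
orientation: [0.003, 0.993, 0.118, 0.0]
force: [0.1, 0.4, -3.6]
grip_width: 0.406
```

```bash
python3 -c "
from h import *
st();cam('wrist','w7.png')"
```

```text
t 15.25 tcp [618.   82.2 383.2] grasp [618.1  81.2 228.2] yaw 13.57 tiltcorr [0.0062 0.001  0.    ] F [ 0.1  0.4 -3.6] M [ 0.01 -0.05  0.02] grip 0.406 j [-0.06  0.3   1.48 -0.01  1.37 -0.3 ]
```

View pics/w7.png

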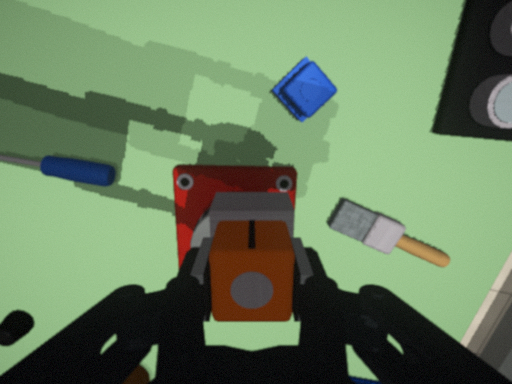

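{"fn": "drive_tool", "kwargs": {"translation": [[-1, -25, 0], [-2, -30, 0], [-1, -18, 0], [0, 0, 0], [0, 0, 0]], "angular": [[0.006, 0.001, -0.01], [0, 0, 0], [0, 0, 0], [0, 0, 0], [0, 0, 0]], "jaw": [1, 1, 1, 1, 1]}}

```text
t: 15.8
eef_pos: [0.6122, 0.0011, 0.3846]
orientation: [0.001, 0.994, 0.111, -0.001]
force: [0.1, 1.5, -2.9]
grip_width: 0.408
```

```bash
cat > ck.py <<'E'
from bkc import *
E
cat > bkc.py <<'E'
from h import *
import sys
st(); s=env.read_state(); uz=s['eef_pos'][2]-.210
def rect(m,X,Y):
    if m.sum()<5: return None
    a=cv2.minAreaRect(np.c_[X[m],Y[m]].astype(np.float32)*1000); return m.sum(),np.round(a[0],1),np.round(a[1],1),round(a[2],1)
for n in ['scene','side','wrist']:
    c=cam(n,n+'_c.png'); W=cloud(c); X,Y,Z=W[...,0],W[...,1],W[...,2]; im=c['img'].astype(int)
    d=np.hypot(X-.615,Y-.007)
    print(n,'skirt side',rect((d<.05)&(Z>uz+.003)&(Z<uz+.03),X,Y))
    print('  skirt top',rect((d<.05)&(abs(Z-uz-.032)<.003),X,Y))
    print('  drive',rect((d<.03)&(Z>.117)&(Z<min(uz-.004,.138)),X,Y))
    print('  spindle/neck',rect((d<.04)&(Z>.085)&(Z<.105),X,Y))
    if n=='wrist':
        m=(d<.05)&(Z>uz+.060)&(Z<uz+.075)&(im[...,2]>im[...,0]+40); print('  grip top',np.nanmedian(Z[m]),rect(m,X,Y))
E
python3 bkc.py; python3 - <<'E'
import cv2
a=cv2.imread('pics/scene_c.png')[130:260,190:310];b=cv2.imread('pics/side_c.png')[130:260,210:330]
cv2.imwrite('pics/both.png',cv2.resize(cv2.hconcat([a,b]),None,fx=3.3,fy=3.3,interpolation=cv2.INTER_CUBIC))
E
```

```text
t 15.8 tcp [612.2   1.1 384.6] grasp [6.119e+02 6.000e-01 2.296e+02] yaw 12.74 tiltcorr [ 0.0031 -0.002   0.    ] F [ 0.1  1.5 -2.9] M [ 0.07 -0.01  0.  ] grip 0.408 j [-0.19  0.27  1.51 -0.    1.37 -0.42]
scene skirt side (np.int64(299), array([626.8,  -7.1]), array([62.6, 35.2]), 60.2)
  skirt top (np.int64(96), array([624.1,  -6.6]), array([61.1, 35.2]), 55.3)
  drive (np.int64(107), array([617.1,   6.5]), array([20.5, 19.1]), 19.1)
  spindle/neck (np.int64(167), array([626.3,   1.7]), array([45.2, 34.8]), 66.0)
side skirt side (np.int64(293), array([6.114e+02, 3.000e-01]), array([46.7, 50.3]), 13.3)
  skirt top (np.int64(83), array([611.8,  -0.8]), array([44. , 47.5]), 14.6)
  drive (np.int64(84), array([613.9,   5. ]), array([21.2, 19.1]), 2.1)
  spindle/neck (np.int64(159), array([615.8,  -2.8]), array([43.1, 33.5]), 9.1)
wrist skirt side (np.int64(1246), array([606.6,  21.9]), array([44.4,  1.3]), 12.9)
  skirt top (np.int64(1209), array([608.2,  15. ]), array([44.2, 15.5]), 12.7)
  drive (np.int64(367), array([613.4,  12.2]), array([22.8,  9.4]), 12.2)
  spindle/neck (np.int64(289), array([614.3,  14.6]), array([41.8, 31.8]), 3.3)
  grip top 0.24268585561993744 (np.int64(5191), array([611.6,   0.7]), array([35.8, 37.2]), 13.0)
```

View pics/both.png

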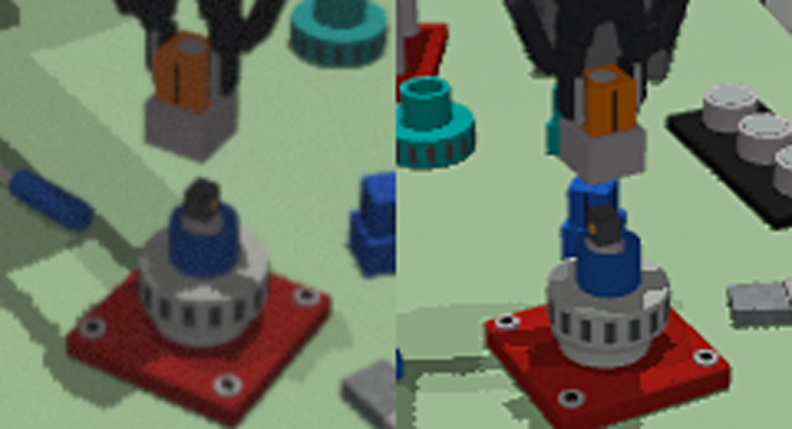

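{"fn": "drive_tool", "kwargs": {"translation": [[2.1, 6.3, -8], [0, 0, -10], [0, 0, -8], [0, 0, 0], [0, 0, 0]], "angular": [[0.003, -0.002, -0.01], [0, 0, 0], [0, 0, 0], [0, 0, 0], [0, 0, 0]], "jaw": [1, 1, 1, 1, 1]}}

```text
t: 16.45
eef_pos: [0.6142, 0.0117, 0.3547]
orientation: [-0.001, 0.994, 0.108, -0.001]
force: [1.0, -0.6, -2.9]
grip_width: 0.41
```

```bash
python3 bkc.py; python3 - <<'E'
import cv2
a=cv2.imread('pics/scene_c.png')[150:230,210:290];b=cv2.imread('pics/side_c.png')[150:230,230:310]
cv2.imwrite('pics/both2.png',cv2.resize(cv2.hconcat([a,b]),None,fx=5,fy=5,interpolation=cv2.INTER_CUBIC))
E
```

```text
t 16.45 tcp [614.2  11.7 354.7] grasp [613.9  11.9 199.7] yaw 12.43 tiltcorr [-0.0009 -0.0023 -0.    ] F [ 1.  -0.6 -2.9] M [-0.01 -0.    0.  ] grip 0.41 j [-0.18  0.3   1.53  0.    1.31 -0.39]
scene skirt side (np.int64(283), array([627.6,   3.1]), array([62.8, 34. ]), 56.8)
  skirt top (np.int64(98), array([627.3,   3.2]), array([62.2, 34.1]), 56.0)
  drive (np.int64(73), array([621.8,   3.5]), array([23.2, 14.1]), 56.8)
  spindle/neck (np.int64(161), array([627.4,   2.2]), array([45.1, 33. ]), 69.6)
side skirt side (np.int64(266), array([612.8,  10.9]), array([45.2, 51.8]), 13.1)
  skirt top (np.int64(73), array([613.1,  10.3]), array([44.6, 46.5]), 13.5)
  drive (np.int64(73), array([6.117e+02, 4.000e-01]), array([18.6, 22.6]), 64.0)
  spindle/neck (np.int64(156), array([616. ,  -2.6]), array([43.7, 36.3]), 13.9)
wrist skirt side (np.int64(1240), array([608.6,  32.5]), array([44. ,  1.3]), 12.6)
  skirt top (np.int64(1218), array([610.2,  25.8]), array([44.1, 15.5]), 12.8)
  drive None
  spindle/neck (np.int64(332), array([612.3,  23.8]), array([42.3, 12.9]), 16.0)
  grip top 0.21313756161006636 (np.int64(5216), array([613.3,  11.7]), array([35.7, 36.5]), 12.3)
```

View pics/both2.png

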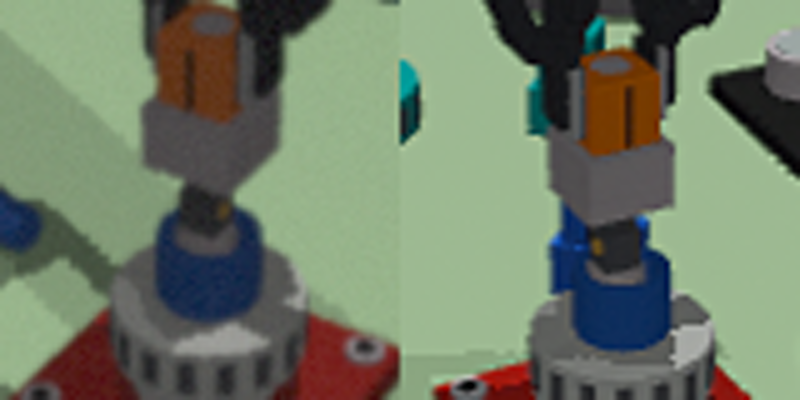

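View pics/wrist_c.png

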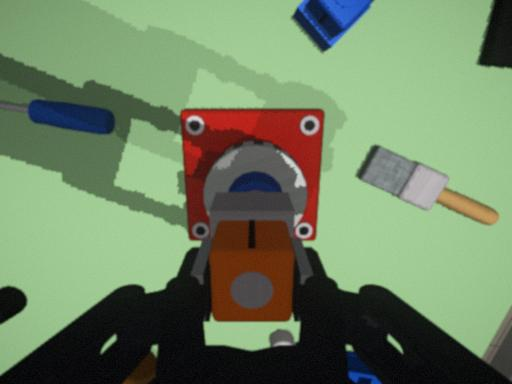

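{"fn": "drive_tool", "kwargs": {"translation": [[0.5, -4.4, 0], [0, 0, 0], [0, 0, 0]], "angular": [[-0.001, -0.002, -0.004], [0, 0, 0], [0, 0, 0]], "jaw": [1, 1, 1]}}

```text
t: 16.9
eef_pos: [0.6152, 0.0063, 0.3566]
orientation: [0.001, 0.994, 0.106, 0.001]
force: [0.1, 0.7, -2.6]
grip_width: 0.407
```

```bash
cat > ov.py <<'E'
# fit cap xy and stand/drive xy in each fixed camera by edge overlay
from h import *
st(); s=env.read_state()
def box(cx,cy,z0,z1,w,yaw):
    a=np.radians(yaw); R=np.array([[np.cos(a),-np.sin(a)],[np.sin(a),np.cos(a)]])
    q=(np.array([[-1,-1],[1,-1],[1,1],[-1,1]])*w/2)@R.T+[cx,cy]
    return np.array([[*p,z0] for p in q]+[[*p,z1] for p in q])
E=[(0,1),(1,2),(2,3),(3,0),(4,5),(5,6),(6,7),(7,4),(0,4),(1,5),(2,6),(3,7)]
import sys
cx,cy=s['eef_pos'][:2]; uz=s['eef_pos'][2]-.2095
out=[]
for n,(v0,u0) in [('scene',(140,205)),('side',(140,225))]:
    c=cam(n); im=cv2.resize(c['img'],None,fx=5,fy=5,interpolation=cv2.INTER_CUBIC)
    def dr(b,col):
        p=(proj(c,b)+.5)*5
        for i,j in E: cv2.line(im,tuple(int(x) for x in p[i]),tuple(int(x) for x in p[j]),col,1,cv2.LINE_AA)
    dr(box(cx,cy,uz,uz+.032,.044,12.4),(0,255,255))
    dr(box(.6143,.0074,.111,.131,.018,12.2),(0,255,0))
    dr(box(.6143,.0074,0,.022,.140,12.2),(255,255,0))
    out.append(im[v0*5:v0*5+550,u0*5:u0*5+395])
cv2.imwrite('pics/ov%d.png'%int(s['t']*100),cv2.hconcat(out)); print('pics/ov%d.png'%int(s['t']*100))
E
python3 ov.py
```

```text
t 16.9 tcp [615.2   6.3 356.6] grasp [615.7   6.1 201.6] yaw 12.13 tiltcorr [0.0009 0.003  0.    ] F [ 0.1  0.7 -2.6] M [-0.02  0.02 -0.01] grip 0.407 j [-0.19  0.3   1.53 -0.    1.31 -0.4 ]
pics/ov1689.png
```

View pics/ov1689.png

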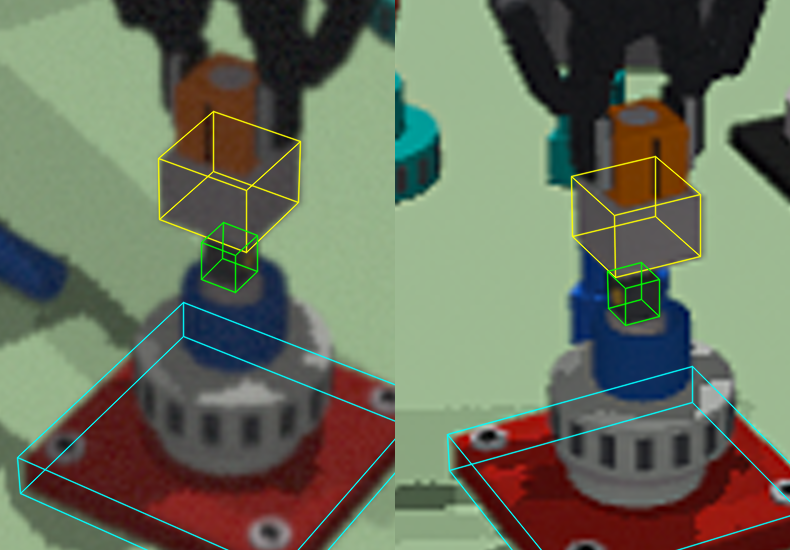

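{"fn": "drive_tool", "kwargs": {"translation": [[-1, 1.2, -6], [0, 0, 0], [0, 0, 0]], "angular": [[0.001, 0.003, 0], [0, 0, 0], [0, 0, 0]], "jaw": [1, 1, 1]}}

```text
t: 17.3
eef_pos: [0.6141, 0.0077, 0.3499]
orientation: [-0.0, 0.994, 0.106, -0.0]
force: [-1.0, 0.4, -2.2]
grip_width: 0.406
```

```bash
python3 bkc.py
```

```text
t 17.3 tcp [614.1   7.7 349.9] grasp [614.    7.8 194.9] yaw 12.14 tiltcorr [-0.0002 -0.0004 -0.    ] F [-1.   0.4 -2.2] M [-0.01  0.02 -0.02] grip 0.406 j [-0.18  0.3   1.54  0.    1.3  -0.4 ]
scene skirt side (np.int64(287), array([627.7,  -2.3]), array([60.2, 32.9]), 54.9)
  skirt top (np.int64(96), array([626.4,  -2. ]), array([59.3, 32.5]), 53.0)
  drive (np.int64(46), array([621.1,   3.9]), array([23.1, 17.3]), 53.0)
  spindle/neck (np.int64(165), array([625.8,   1.5]), array([46.8, 33.6]), 60.0)
side skirt side (np.int64(255), array([606.2,  -6.4]), array([33.8, 59.4]), 59.9)
  skirt top (np.int64(79), array([607.7,  -5.4]), array([32.5, 58.2]), 62.9)
  drive (np.int64(43), array([613.2,  -0.8]), array([12.6, 21.3]), 78.9)
  spindle/neck (np.int64(155), array([615.9,  -2.6]), array([42.6, 32. ]), 10.0)
wrist skirt side (np.int64(1240), array([608.8,  28.7]), array([44.2,  1.2]), 12.4)
  skirt top (np.int64(1204), array([610.2,  21.9]), array([44.3, 15.2]), 12.0)
  drive None
  spindle/neck (np.int64(366), array([613.1,  22.7]), array([42.5, 15.4]), 10.4)
  grip top 0.20798504420369954 (np.int64(5222), array([613.4,   7.4]), array([35.7, 36.8]), 12.6)
```

Aligned to under 1 mm in the wrist frame (cap 613.4, 7.4; drive 613.6, 7.4). Lowering onto the taper.

{"fn": "drive_tool", "kwargs": {"translation": [[0, 0, -6], [0, 0, -6], [0, 0, 0]], "angular": [[0, 0, 0], [0, 0, 0], [0, 0, 0]], "jaw": [1, 1, 1]}}

```text
t: 17.75
eef_pos: [0.6141, 0.0077, 0.3371]
orientation: [-0.0, 0.994, 0.106, -0.0]
force: [0.5, -0.1, -3.4]
grip_width: 0.409
```

```bash
python3 -c "
from h import *
st()"
```

```text
t 17.75 tcp [614.1   7.7 337.1] grasp [614.    7.8 182.1] yaw 12.14 tiltcorr [-0.0002 -0.0001 -0.    ] F [ 0.5 -0.1 -3.4] M [-0.02  0.01  0.02] grip 0.409 j [-0.18  0.31  1.55  0.    1.28 -0.4 ]
```

The cap is over the drive with no side load, its underside at about 127 mm. Now pushing past the balls.

{"fn": "drive_tool", "kwargs": {"translation": [[0, 0, -5], [0, 0, -5]], "angular": [[0, 0, 0], [0, 0, 0]], "jaw": [1, 1]}}

```text
t: 17.95
eef_pos: [0.615, 0.0076, 0.3305]
orientation: [0.001, 0.994, 0.106, 0.002]
force: [-4.7, -0.4, 7.8]
grip_width: 0.41
```

```bash
python3 -c "
from h import *
st()"
```

```text
t 17.95 tcp [615.    7.6 330.5] grasp [615.7   7.5 175.5] yaw 12.15 tiltcorr [0.0008 0.0042 0.    ] F [-4.7 -0.4  7.8] M [-0.03  1.09  0.05] grip 0.41 j [-0.18  0.32  1.55 -0.    1.26 -0.4 ]
```

{"fn": "drive_tool", "kwargs": {"translation": [[-1, 0, -5], [0, 0, -5], [0, 0, -5]], "angular": [[0.001, 0.004, 0], [0, 0, 0], [0, 0, 0]], "jaw": [1, 1, 1]}}

```text
t: 18.25
eef_pos: [0.615, 0.0074, 0.3206]
orientation: [0.001, 0.994, 0.106, 0.002]
force: [-18.6, 1.9, 42.7]
grip_width: 0.411
```

```bash
python3 -c "
from h import *
st()"
```

```text
t 18.25 tcp [615.    7.4 320.6] grasp [615.5   7.2 165.6] yaw 12.17 tiltcorr [0.0011 0.0036 0.    ] F [-18.6   1.9  42.7] M [0.4  3.97 0.  ] grip 0.411 j [-0.18  0.33  1.56 -0.    1.24 -0.4 ]
```

TCP z is 320.6, which is the predicted home height, and the shoulder reaction is 43 N. Relaxing and checking.

{"fn": "drive_tool", "kwargs": {"translation": [[-0.5, 0, 0], [0, 0, 0]], "angular": [[0, 0, 0], [0, 0, 0]], "jaw": [1, 1]}}

```text
t: 18.45
eef_pos: [0.6145, 0.0075, 0.3214]
orientation: [0.001, 0.994, 0.106, 0.002]
force: [0.8, 0.1, -2.7]
grip_width: 0.406
```

```bash
python3 bkc.py | grep -v skirt; python3 - <<'E'
import cv2
a=cv2.imread('pics/scene_c.png')[150:250,200:300];b=cv2.imread('pics/side_c.png')[150:250,220:320]
cv2.imwrite('pics/both3.png',cv2.resize(cv2.hconcat([a,b]),None,fx=4,fy=4,interpolation=cv2.INTER_CUBIC))
E
```

```text
t 18.45 tcp [614.5   7.5 321.4] grasp [615.2   7.4 166.4] yaw 12.18 tiltcorr [0.001  0.0044 0.    ] F [ 0.8  0.1 -2.7] M [-0.    0.02  0.01] grip 0.406 j [-0.18  0.33  1.56 -0.    1.24 -0.4 ]
  drive None
  spindle/neck (np.int64(155), array([628.6,  -3.3]), array([47. , 24.2]), 44.1)
  drive None
  spindle/neck (np.int64(148), array([611.8,  -7.5]), array([23.3, 45.9]), 67.3)
  drive None
  spindle/neck (np.int64(376), array([612.9,  25.8]), array([37. ,  9.5]), 12.0)
  grip top 0.17912646411886135 (np.int64(5200), array([614.5,   7.3]), array([35.9, 36.6]), 12.2)
```

View pics/both3.png

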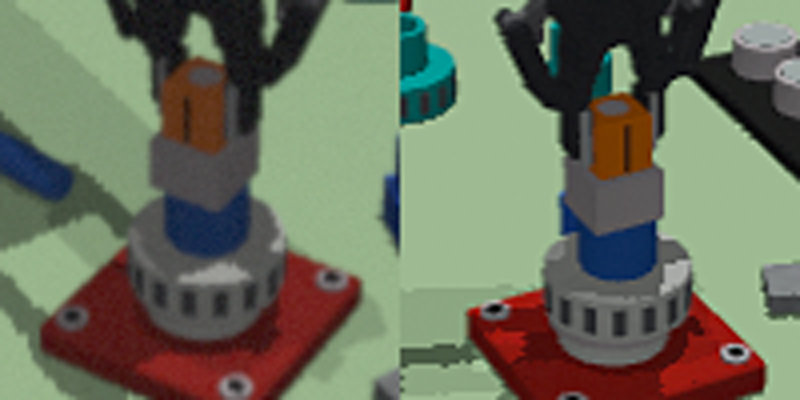

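The cap top is at 179.1 mm (home is 179.0), so it is down on the shoulder. Releasing and retreating.

{"fn": "drive_tool", "kwargs": {"translation": [[0, 0, 0], [0, 0, 0], [0, 0, 0], [0, 0, 0], [0, 0, 0]], "angular": [[0, 0, 0], [0, 0, 0], [0, 0, 0], [0, 0, 0], [0, 0, 0]], "jaw": [0.5, 0.2, 0, 0, 0]}}

```text
t: 19.1
eef_pos: [0.6149, 0.0073, 0.3209]
orientation: [0.001, 0.994, 0.106, 0.002]
force: [0.3, 0.2, 0.2]
grip_width: 1.001
```

{"fn": "drive_tool", "kwargs": {"translation": [[0, 0, 10], [0, 0, 25], [0, 0, 35], [0, 0, 40], [0, 0, 0]], "angular": [[0, 0, 0], [0, 0, 0], [0, 0, 0], [0, 0, 0], [0, 0, 0]], "jaw": [0, 0, 0, 0, 0]}}

```text
t: 19.6
eef_pos: [0.6137, 0.0075, 0.4366]
orientation: [0.001, 0.994, 0.106, 0.002]
force: [1.2, -0.2, 0.3]
grip_width: 1.002
```

```bash
python3 - <<'E'
from h import *
st()
c=cam('wrist','w9.png'); W=cloud(c); X,Y,Z=W[...,0],W[...,1],W[...,2]; im=c['img'].astype(int)
d=np.hypot(X-.615,Y-.007)
m=(d<.03)&(Z>.17)&(Z<.19)
print('cap top',np.median(Z[m]),cv2.minAreaRect(np.c_[X[m],Y[m]].astype(np.float32)*1000), np.linalg.lstsq(np.c_[X[m]-.615,Y[m]-.007,np.ones(m.sum())],Z[m],rcond=None)[0])
m=(d<.06)&(abs(Z-.075)<.003); print('drum',np.median(Z[m]),cv2.minEnclosingCircle(np.c_[X[m],Y[m]].astype(np.float32)*1000),np.linalg.lstsq(np.c_[X[m]-.615,Y[m]-.007,np.ones(m.sum())],Z[m],rcond=None)[0])
cam('scene','scene9.png')
E
```

```text
t 19.6 tcp [613.7   7.5 436.6] grasp [614.3   7.3 281.6] yaw 12.17 tiltcorr [0.001  0.0039 0.    ] F [ 1.2 -0.2  0.3] M [-0.02 -0.06 -0.02] grip 1.002 j [-0.18  0.24  1.44 -0.    1.46 -0.4 ]
cap top 0.17919471610308269 ((615.0655517578125, 6.528724670410156), (36.00362777709961, 37.21848678588867), 11.490076065063477) [ 0.01056623 -0.04967148  0.17895533]
drum 0.0752388588441757 ((616.774169921875, 7.167963027954102), 44.839569091796875) [ 0.00094293 -0.00192676  0.07526256]
```

View pics/scene9.png

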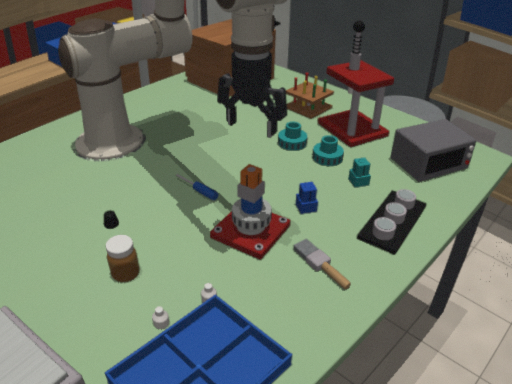

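```bash
python3 -c "
from h import *
print(env.finish_job())"
```

```text
the job is handed in; nothing more can be done
None
```

The basket is on the flange and the orange cap is pushed home on the square drive. Both are released, the gripper is open well above them, and I handed the job in at about 20 s.

**Basket:** I gripped the aluminium basket by its blue neck and lowered it over the spindle. After release its drum top measured 75.2 mm (75 expected) and level. Its axis is about 3 mm from the spindle axis, which is the full play of the bore but inside the 6 mm allowed.

**Cap:** I turned it to match the drive (yaw about 12°), slid it on and pushed past the balls until the shoulder took 43 N. After release its top is at 179.2 mm (179.0 expected), and the axis is about 1–2 mm from the drive centre (3.5 mm allowed).

**Checks that disagreed:**
- **Camera offsets:** the scene and side cameras differed by about 2–4 mm in x and about 2 mm in height, so I relied on the wrist camera and on relative offsets.
- **Cap tilt:** a final plane fit on the cap top showed a slope of about 0.05 rad. I put this down to side-wall pixels in the sample and did not re-measure it. It is under the 0.08 rad limit in any case.
- **Bystanders:** the final scene picture shows them, and the turquoise and blue look-alikes, where they started. I checked this by eye only.

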